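# Pop the charged scanner battery and trap it on its lane

## Robot

A 6-joint arm with a two-finger parallel gripper is mounted at the origin on the work surface. World frame = base frame: x ahead of the robot, y to its left, z up, the work surface at z = 0. Lengths are in m, angles in rad, forces in N, time in s.
With the tool pointing down it reaches from about 0.375 to 0.925 m from the base axis. Payload 5.7 kg.
Tool frame: the origin (TCP) lies where the fingers leave the gripper's body, on its centre line; the fingertips stand 80 mm ahead of it and the grasp point (between the pads) lies 61 mm ahead of it; x points along the fingers, z is the direction in which the jaws open and shut, and the axes are right-handed (so a half turn about x gives the same grasp; the last joint's range is limited). The gripper opens to 88 mm and grips with 3 to 60 N. Pads are 20 mm wide; open, the fingers measure 115 mm over their backs; the gripper's body (75 mm by 178 mm) begins 61 mm behind the grasp point.
Start: joints at [-1.331, 0.359, 1.51, -0, 1.272, -0.115], TCP at [0.208, -0.563, 0.303] pointing down, gripper open.
Joint ranges: [-2.97, 2.97], [-1.01, 2.36], [0.21, 2.38], [-0.96, 4.11], [0.2, 2.71], [-2.98, 2.98]. Speed limits (rad/s): [2.39, 2.39, 3.14, 3.14, 3.14, 3.14].

## Interface

Orientations are given as [roll, pitch, yaw] about the fixed x, y, z axes, in that order (R = Rz(yaw) Ry(pitch) Rx(roll)).
In Python, from plant import status, viewer, manip gives the robot as it stands.
- The arm moves only by the shell command python3 -m jog 'ROWS'. ROWS is JSON, a list of rows, each a list of 7 numbers: the shift along the tool's x, y, z in cm, then the turn, a rotation vector about the tool's x, y, z in rad, then the closure in counts, from 0 (fully open) to 255 (shut). In form: [[x, y, z, ax, ay, az, grip], ...]. A call has 1 to 10 rows; each row shifts and turns the commanded pose from where the row before left it, along the tool's axes as they then stand; what a row does not reach is not made up. A row lasts 1/8 s, in which the tool goes at most 62.5 mm and 10.7 degrees, less where a joint would pass 70% of its speed; a pose out of reach is approached as far as the arm can. A call with a gripper value outside its range is refused whole. The fingers move at their own pace and stop on an object; the grip force is fixed at half the most. Time passes only in rows, so rows that do not move let the fingers close. It gives the time, the measured TCP pose, the force and the opening at its end, in the units of the state.
- status.read_state(): the state, without advancing time (a new reading comes with each control period).
- viewer.grab_frame(name): name is "side" or "top"; returns the picture (480x640x3 uint8, red, green, blue); there is no depth.
- viewer.camera_model(name): a dict with "fx", "fy", "cx", "cy" (pixels), "k1" (the pictures are not rectified: a ray, as slopes to the right and down, at radius r is drawn at 1 + k1 r^2 times it, then the intrinsics apply), "xyz" and "rotation" of the camera in the world. Camera axes: x right, y down, z forward; pixel columns grow to the right and rows downward; lengths in m; the calibration is good to about 2 mm. A picture is of the moment at which its call begins. camera_model takes no time and is no camera call.
- manip.finish_job(): hands the job in, once; it reports no verdict.
The state is a dict: "t": time; "joints": joint angles; "joint_velocities": joint speeds; "joint_efforts": joint torques, N m; "eef_pos": TCP position; "tcp_rot": TCP orientation; "force": force on the tool from outside, world axes, zero at the start; "ft_torque": the same for the moment, N m; "gripper_width": finger opening in m.
Only numpy, scipy, OpenCV 4.12 (cv2) and the standard library are available. Lean on these libraries where they do the work, as an engineer would, in place of code of your own. Each camera call takes 0.05 s, during which the arm holds its last target. There are 200 camera calls.

## Task

On the packing bench, press the orange release of the battery dock whose lamp is green and keep it down with one fingertip, so that its blue battery pops out, and with the other finger trap the battery while its front edge is over the white stretch of the lane, before it slides off the open end. Do not lift the battery, and leave the red-lamp dock, its battery, the jars and the tape roll alone. Finish while still holding: release down, battery at rest against your finger.

Things in the scene. Friction and masses are not known exactly. Their poses are not given: they have to be found in the camera images.
- dock_a: GREEN-lamp charging dock, fixed. Origin: on the bench under the lane's middle line, 100 mm behind its open end. x along the lane (battery pops out to -x, roughly to the robot), y to the release side, z up. Black lane from x = -100 (open end) to +100 mm, floor at z = 30, 54 mm wide inside; side walls 5 mm thick, tops at z = 42. A spring housing 60 mm high closes the rear.
- white_a (a point): Centre of the white stretch on the green dock's lane floor, at (-45, 0, 30) mm in the dock's frame. White paint on floor and wall tops runs 40 mm along the lane, dock x = -65 to -25; the last 15 mm before the open end are red.
- lamp_a (a point): Top of the green lamp, at (15, 62, 64) mm in the dock's frame, on the grey charger block beside the lane (x = -20 to 135, y = 32 to 92, top z = 52 mm). In front of that block, x = -95 to -20 mm, the grey button housing has its top at z = 34 mm.
- release_a_top (a point): Centre of the top face of the green dock's orange release, a flat cap 50 mm along dock x by 36 mm along dock y, at (-55, 62, 50) mm in the dock's frame when up: beside the white stretch, 62 mm from the lane's middle line. The point moves down with the cap.
- release_a (a joint): Travel of that release in m: 0 up, 0.012 fully down (cap top then 38 mm above the bench, 8 mm above the lane floor). It springs up when let go. It lowers a steel gate in front of the battery, which lets go at about 7 mm; press 9 mm or more and keep it there. Takes about 4 to 8 N.
- battery_a: Green dock's loose blue battery, 80 mm along x, 50 wide, 25 high, about 0.14 kg, on the lane floor (top at z = 55 mm), yellow stripe near its front edge. Origin: centre of its underside, 40 mm behind the front face; axes as the dock's.
- nose_a (a point): Centre of that battery's front (-x) face, at dock x = 0 at the start. Once released, a damped spring pusher drives the battery along the lane at about 30 to 70 mm/s with about 4 N, right off the open end unless stopped. A finger already standing in the lane stops it too; the pusher then keeps pressing it against the finger.
- dock_b: Charging dock with the RED lamp, same build, size and frame as the green one; leave it alone.
- release_b (a joint): Travel of the red dock's release in m, 0 up, 0.012 fully down; leave it alone.
- nose_b (a point): Centre of the front face of the red dock's blue battery (same size as the other); leave it alone.
- jar_1_center (a point): Middle (half-way up) of a loose amber honey jar with a brass-coloured lid, 66 mm diameter, 82 mm high, standing upright; leave it alone.
- jar_2_center (a point): Middle of a second such jar; leave it alone.
- tape_roll_center (a point): Middle of a loose whitish roll, a ring of 96 mm outer diameter, 48 mm high, lying flat; leave it alone.

How it is judged:
By the outcome, as a careful person would: the job done as asked, in the order asked, and still so for the second after the job is handed in, while the arm keeps its last pose, push and grip.
It also fails if it takes over 29 s, if anything falls off the work surface, if the arm or the gripper's body presses on something with over 40 N, if the wrist force passes 120 N, or if a joint passes its speed limit or range.

## Working session

There is one attempt and no reset: what is moved stays moved. The work goes in short steps, Python scripts to look and compute and a shell command to move; the robot and the scene stay as the last step left them, time stands still between calls to the robot, and variables do not carry over. Pictures are saved under pics/ and viewed, about 8 in all and at most 12, crops included, and the job is handed in when it is done.

```bash
mkdir -p pics; ls; python3 - <<'E'
from plant import status, viewer
import cv2
for n in("top","side"):
    f=viewer.grab_frame(n); cv2.imwrite(f"pics/{n}0.png",f[:,:,::-1]); print(n,viewer.camera_model(n))
print(status.read_state())
E
```

```text
pics
top {'fx': 490.04561508068633, 'fy': 490.04561508068633, 'cx': 315.3194056029439, 'cy': 241.2002982512602, 'k1': 0.011754698842192431, 'xyz': array([ 0.44246997, -0.0022689 ,  1.41550864]), 'rotation': array([-3.00734957e+00, -8.62103093e-04, -1.55602740e+00])}
side {'fx': 454.8354610323588, 'fy': 454.8354610323588, 'cx': 329.0718378246944, 'cy': 240.3385118056579, 'k1': -0.0368060570488767, 'xyz': array([0.41665361, 0.64995336, 0.85981091]), 'rotation': array([-2.43417714, -0.00474668, -2.86655359])}
{'t': 0.1, 'joints': array([-1.33106513e+00,  3.59429195e-01,  1.51131180e+00,  5.24592128e-05,
        1.27253466e+00, -1.15069232e-01]), 'joint_velocities': array([-8.65605307e-05, -1.13879917e-03, -3.82753287e-03,  1.08171480e-03,
       -1.57125405e-03,  4.85209862e-04]), 'joint_efforts': array([-5.32631911e-04, -5.16359246e+01, -2.71407562e+01,  6.75147073e-02,
        2.77341373e-02, -1.63446805e-05]), 'eef_pos': array([ 0.20834798, -0.56213629,  0.30190053]), 'tcp_rot': array([2.99675384, 1.56911258, 1.78074248]), 'force': array([-0.79047592,  0.75585807,  0.9699009 ]), 'ft_torque': array([ 0.04207639, -0.00251277, -0.03572661]), 'gripper_width': 0.08762113508083008}
```

View pics/top0.png

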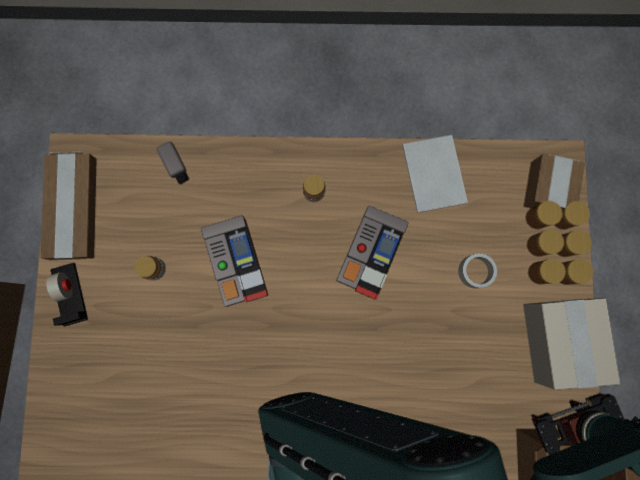

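View pics/side0.png

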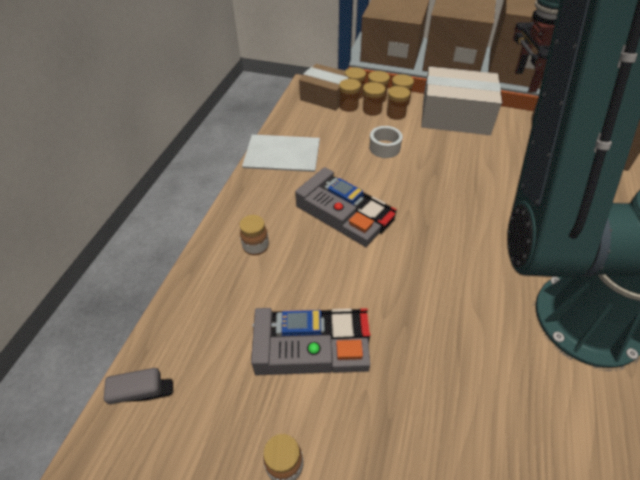

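The green-lamp dock is at about (235,260) in the top view and (312,342) in the side view. The red dock is to its right. Next I compute the green dock's pose.

```bash
cat > h.py <<'E'
import numpy as np, cv2
from scipy.spatial.transform import Rotation as R
from plant import viewer
def ray(n,uv):
    m=viewer.camera_model(n); K=np.array([[m['fx'],0,m['cx']],[0,m['fy'],m['cy']],[0,0,1]])
    p=cv2.undistortPoints(np.array([[uv]],float),K,np.array([m['k1'],0,0,0,0.]))[0,0]
    return np.array(m['xyz']),R.from_euler('xyz',m['rotation']).apply([p[0],p[1],1])
def onz(n,uv,z):
    o,d=ray(n,uv); return o+d*(z-o[2])/d[2]
def proj(n,P):
    m=viewer.camera_model(n); K=np.array([[m['fx'],0,m['cx']],[0,m['fy'],m['cy']],[0,0,1]])
    Q=R.from_euler('xyz',m['rotation']).inv().apply(np.atleast_2d(P)-m['xyz'])
    return cv2.projectPoints(Q[:,None],np.zeros(3),np.zeros(3),K,np.array([m['k1'],0,0,0,0.]))[0][:,0]
def blob(img,lo,hi,box):
    u0,v0,u1,v1=box; c=cv2.cvtColor(img[v0:v1,u0:u1],cv2.COLOR_RGB2HSV)
    k=cv2.inRange(c,lo,hi); n,l,s,ce=cv2.connectedComponentsWithStats(k)
    i=1+np.argmax(s[1:,4]); return ce[i]+[u0,v0],s[i,4]
E
python3 - <<'E'
from h import *
boxes={'top':(195,210,275,310),'side':(245,300,375,380)}
P={}
for n in boxes:
    im=cv2.imread(f'pics/{n}0.png')[:,:,::-1].copy()
    for k,lo,hi,z in (('orange',(5,150,120),(20,255,255),.05),('green',(50,120,80),(75,255,255),.062),('yellow',(20,100,100),(34,255,255),.055),('white',(0,0,150),(179,70,255),.032)):
        c,a=blob(im,lo,hi,boxes[n]); P[n,k]=onz(n,c,z); print(n,k,c,a,P[n,k].round(4))
# dock fit (top+side mean) from orange, lamp, white
loc={'orange':(-.055,.062),'green':(.015,.062),'white':(-.045,0)}
for s in (['top'],['side'],['top','side']):
    A=np.array([loc[k] for _ in s for k in loc]);B=np.array([P[n,k][:2] for n in s for k in loc])
    a=A-A.mean(0);b=B-B.mean(0);th=np.arctan2((a[:,0]*b[:,1]-a[:,1]*b[:,0]).sum(),(a*b).sum())
    Rm=np.array([[np.cos(th),-np.sin(th)],[np.sin(th),np.cos(th)]]);t=B.mean(0)-Rm@A.mean(0)
    print(s,th,t,'res',((A@Rm.T+t-B)*1000).round(1).tolist())
tgt=Rm@[-.055,.031]+t; print('target',tgt)
from plant import status
s=status.read_state(); T=R.from_euler('xyz',s['tcp_rot']).as_matrix(); print(T.round(3))
E
```

```text
top orange [229.61827957 288.76344086] 186 [0.4902 0.235  0.05  ]
top green [221.86046512 265.        ] 43 [0.555  0.2569 0.062 ]
top yellow [244.02 260.3 ] 50 [0.5696 0.1971 0.055 ]
top white [250.82685512 279.49823322] 283 [0.5177 0.1794 0.032 ]
side orange [349.02650602 348.57590361] 415 [0.4882 0.2391 0.05  ]
side green [313.17525773 347.75257732] 97 [0.5539 0.2624 0.062 ]
side yellow [315.5        319.64705882] 102 [0.5689 0.1978 0.055 ]
side white [341.84722222 324.84490741] 432 [0.5172 0.1818 0.032 ]
['top'] 0.31712895116195733 [0.56078516 0.19332344] res [[-1.0, 0.1], [0.7, 0.0], [0.3, -0.1]]
['side'] 0.3338555762040098 [0.560055  0.1979944] res [[-0.4, -0.6], [0.1, -0.9], [0.3, 1.5]]
['top', 'side'] 0.32561028212313725 [0.56042503 0.1956626 ] res [[-1.8, 1.8], [-0.2, 2.3], [0.1, 1.9], [0.3, -2.3], [1.0, -3.2], [0.6, -0.5]]
target [0.49839847 0.20743993]
[[-0.     0.938  0.347]
 [ 0.002  0.347 -0.938]
 [-1.     0.    -0.002]]
```

```bash
python3 -m jog '[[5.3,0,0,0,0,0,114]]' --help 2>&1 | head -3; true
```

```text
invalid input: not JSON, or not a number
```

```bash
python3 -m jog '[[0,2,-1,0,0,0,114],[0,5.3,-3,0,0,0,114],[0,5.3,-3,0,0,0,114],[0,5.3,-3,0,0,0,114],[0,5.3,-3,0,0,0,114],[0,5.3,-3,0,0,0,114],[0,5.3,-3,0,0,0,114],[0,5.3,-3,0,0,0,114],[0,5.3,-3,0,0,0,114],[0,5.3,-3,0,0,0,114]]'
python3 -m jog '[[0,4,-5,0,0,0,114],[0,0,-6,0,0,0,114],[0,0,-6,0,0,0,114],[0,0,-6,0,0,0,114],[0,0,-6,0,0,0,114],[0,0,-4,0.03,0,0,114],[0,0,0,0,0,0,114],[0,0,0,0,0,0,114]]'
python3 - <<'E'
from plant import status
from scipy.spatial.transform import Rotation as R
import numpy as np
s=status.read_state(); T=R.from_euler('xyz',s['tcp_rot']).as_matrix(); print(T.round(3),s['joints'],s['gripper_width'])
d=np.array([.499,.206,.2])-s['eef_pos'];print(d@T*100)
E
```

```text
t: 1.35
eef_pos: [0.5778, -0.1241, 0.3026]
tcp_rot: [-2.996, 1.57, 2.072]
force: [0.4, -0.4, 0.2]
gripper_width: 0.0482
t: 2.35
eef_pos: [0.499, 0.1947, 0.3027]
tcp_rot: [-0.823, 1.57, -2.068]
force: [0.0, -0.1, -0.9]
gripper_width: 0.0484
[[-0.     0.947  0.321]
 [-0.     0.321 -0.947]
 [-1.    -0.     0.   ]] [ 2.43207718e-01  2.66673118e-01  1.64846957e+00 -2.47392145e-04
  1.22666269e+00  1.48782224e+00] 0.04841596994080263
[10.26635309  0.36005116 -1.07020265]
```

```bash
python3 -m jog '[[4,0.36,-1.07,0,0,0,114],[5,0,0,0,0,0,114],[4.3,0,0,0,0,0,114],[0,0,0,0,0,0,114],[0,0,0,0,0,0,114]]'
python3 - <<'E'
from h import *
for n,b in (("top",(190,200,290,320)),("side",(240,200,400,400))):
    f=viewer.grab_frame(n); cv2.imwrite(f"pics/{n}1.png",cv2.resize(f[b[1]:b[3],b[0]:b[2],::-1],None,fx=4 if n=='top' else 3,fy=4 if n=='top' else 3,interpolation=cv2.INTER_CUBIC))
E
```

```text
t: 2.98
eef_pos: [0.5007, 0.2054, 0.1709]
tcp_rot: [1.526, 1.569, 0.279]
force: [-0.1, -0.6, 0.4]
gripper_width: 0.0482
```

View pics/side1.png

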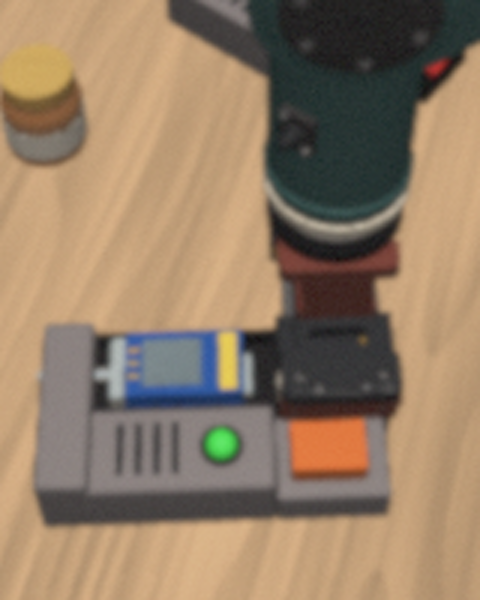

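View pics/top1.png

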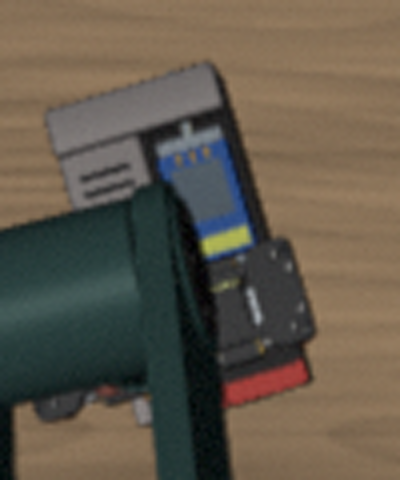

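The gripper is centred over the release and the white stretch. In the side crop the cap is at about (328,447) and the gripper body at (337,365), so x lines up. I'll go down.

```bash
python3 -m jog '[[1.0,-0.1,0,0,0,0,114],[1.0,0,0,0,0,0,114],[0.5,0,0,0,0,0,114],[0,0,0,0,0,0,114]]'; python3 -m jog '[[0.6,0,0,0,0,0,114],[0.6,0,0,0,0,0,114],[0.3,0,0,0,0,0,114],[0,0,0,0,0,0,114]]';  python3 -m jog '[[0.4,0,0,0,0,0,114],[0.4,0,0,0,0,0,114],[0.3,0,0,0,0,0,114],[0,0,0,0,0,0,114],[0,0,0,0,0,0,114]]'
```

```text
t: 3.58
eef_pos: [0.4982, 0.2054, 0.144]
tcp_rot: [-1.704, 1.569, -2.95]
force: [-0.7, -0.1, 0.5]
gripper_width: 0.0485
t: 4.08
eef_pos: [0.4984, 0.2054, 0.1295]
tcp_rot: [-1.83, 1.57, -3.076]
force: [-0.7, -1.0, 2.2]
gripper_width: 0.0487
t: 4.7
eef_pos: [0.4986, 0.2055, 0.1186]
tcp_rot: [-2.242, 1.571, 2.795]
force: [-1.7, -0.1, 4.4]
gripper_width: 0.0487
```

```bash
python3 -m jog '[[0,0,0,0,0,0,114],[0,0,0,0,0,0,114],[0,0,0,0,0,0,114],[0,0,0,0,0,0,114],[0,0,0,0,0,0,114],[0,0,0,0,0,0,114],[0,0,0,0,0,0,114],[0,0,0,0,0,0,114],[0,0,0,0,0,0,114],[0,0,0,0,0,0,114]]'; python3 -m jog '[[0,0,0,0,0,0,114],[0,0,0,0,0,0,114],[0,0,0,0,0,0,114],[0,0,0,0,0,0,114]]'
python3 - <<'E'
from h import *
A=[]
for n,b in (("top",(190,200,290,320)),("side",(240,270,400,400))):
    f=viewer.grab_frame(n); A.append(cv2.resize(f[b[1]:b[3],b[0]:b[2],::-1],(390,468) if n=='top' else (400,325),interpolation=cv2.INTER_CUBIC))
    try:
        c,a=blob(f,(20,100,100),(34,255,255),(195,210,275,310) if n=='top' else (245,300,375,380)); print(n,'stripe',c,a,onz(n,c,.055))
    except Exception as e: print(e)
C=np.zeros((468,790,3),np.uint8);C[:,:390]=A[0];C[:325,390:]=A[1];cv2.imwrite('pics/c2.png',C)
E
```

```text
t: 5.95
eef_pos: [0.4985, 0.2054, 0.1187]
tcp_rot: [-1.994, 1.571, 3.043]
force: [-1.9, -0.8, 5.1]
gripper_width: 0.0485
t: 6.45
eef_pos: [0.4985, 0.2054, 0.1187]
tcp_rot: [-1.932, 1.57, 3.105]
force: [-2.5, -1.1, 5.1]
gripper_width: 0.0485
top stripe [253.6 272.8] 5 [0.5351417  0.16930088 0.055     ]
side stripe [334.33333333 316.66666667] 3 [0.5339779 0.180642  0.055    ]
```

View pics/c2.png

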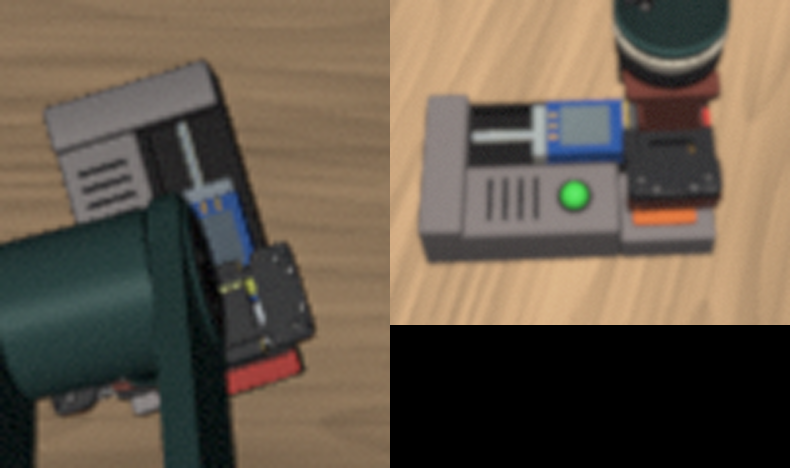

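The battery popped out and is now against the lane finger. Rear edge is at about (297,322) in the side image, and it was at about (277,323) before. I'll check how far it travelled and whether it is at rest.

```bash
python3 -m jog '[[0,0,0,0,0,0,114],[0,0,0,0,0,0,114],[0,0,0,0,0,0,114],[0,0,0,0,0,0,114]]'
python3 - <<'E'
from h import *
th=.322;o=np.array([.5604,.1950]);u=np.array([np.cos(th),np.sin(th)])
f=viewer.grab_frame('side'); cv2.imwrite('pics/s3.png',f[:,:,::-1])
f0=cv2.imread('pics/side0.png')[:,:,::-1].copy(); f1=f
def rear(f,n,box):   # rear end of the saturated-blue body
    x0,y0,x1,y1=box
    k=cv2.inRange(cv2.cvtColor(f[y0:y1,x0:x1],cv2.COLOR_RGB2HSV),(105,150,60),(125,255,255))
    v,w=np.nonzero(k); P=np.array([onz(n,(a+x0,b+y0),.055)[:2] for a,b in zip(w,v)]); return np.percentile((P-o)@u,[2,98])*1000,len(v)
b=(245,295,375,345)
for g in(f0,f1):print(rear(g,'side',b))
t=viewer.grab_frame('top');t0=cv2.imread('pics/top0.png')[:,:,::-1].copy()
for g in(t0,t):print(rear(g,'top',(195,210,275,310)))
E
```

```text
t: 7.05
eef_pos: [0.4985, 0.2055, 0.1187]
tcp_rot: [-2.042, 1.571, 2.995]
force: [-2.2, 0.3, 4.6]
gripper_width: 0.0487
(array([ 6.75637584, 74.28842182]), 218)
(array([-23.74011967,  32.46943268]), 207)
(array([-0.56905537, 76.16651022]), 141)
(array([-9.17218187, 33.80001829]), 45)
```

```bash
python3 -c "
from plant import manip; print(manip.finish_job())"
```

```text
the job is handed in; nothing more can be done
None
```

I pressed the green dock's orange release and kept it down with one fingertip. The other finger stood in the lane and caught the battery over the white stretch. I handed the job in at about 7 s, while still holding.

**Last checks**
- **Release:** by the arm's own position reading, the cap is down about 11.3 mm, steady at about 5 N.
- **Battery position:** comparing its rear edge before and after, it slid about 42 mm. That puts the front edge near dock x = -42 mm, inside the white stretch (-65 to -25 mm). The finger's expected stop was about -44 mm, so the two agree.
- **Battery at rest:** I inferred this rather than measured it. The sideways push of about 2 N and the arm pose were steady over the last half second and more.
- **Other objects:** the arm stayed clear of the red dock, the jars and the tape roll, but I did not measure their positions again at the end.

**Disagreements and mistakes**
- The two cameras disagreed by up to about 5 mm on the dock's sideways position, which did not matter for this grip.
- The stripe check in the last pictures found only 3 to 5 pixels because the gripper hid the stripe, so I used the rear edge instead.
- Early on I ran a jog command with a stray `--help`. It was refused and moved nothing.

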